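Slide the tray of bridge blanks under the curing lamp past the sprung gate

TASK

Slide the tray with the two freshly lacquered bridge blanks along its lane under the curing lamp until it is home against the end stop: press the long gate lever down with one fingertip to raise the red gate and keep it down while the other fingertip pushes the tray by its steel push plate, then let the lever up so that the gate shuts behind the tray. Push only: do not lift the tray or blanks, do not let the gate touch the tray or the blanks, keep your fingers off the blanks, and leave the things standing around where they are.

Things in the scene. Friction and masses are not known exactly. Their poses are not given: they have to be found in the camera images.
- lane: Fixed curing station: plywood base 515 x 176 x 10 mm with a straight black-floored lane 83 mm wide between aluminium walls (6 mm thick, tops 38 mm above bench). Origin on the bench under the lane's centre line; x = push direction, y = lever side. Lane starts at x = -0.266; grey hood with amber windows over x 0.06 to 0.24, 160 mm high; rubber end stop at x = 0.218.
- gate_line (a point): Fixed point on the lane floor (10 mm above the bench), mid-lane, under the red gate. The shut gate is a plate 4 mm thick across the lane, its lower edge 20 mm above the bench. From a joint value of 0.50 rad it clears the tray and blanks.
- gate (a joint): Rocking part of lever and red gate, rad: 0 = gate shut, 0.95 = gate fully up (hard stop). Pressing the lever down raises it; a spring shuts it when let go. About 1.5 to 4 N, 30 mm out from the hinge, hold it. 28 mm out, the lever's top is about 47 mm above the bench at 0.45 rad, 40 mm at 0.70, 32 mm at the stop.
- hinge_line (a point): Fixed point on the hinge shaft, half-way along the lever, 46 mm above the bench. The shaft runs along lane x at lane y = 0.0575, just outside the lane wall on the robot's side.
- lever_pad (a point): Point on the top of the lever, half-way along it, 30 mm out from the hinge, moves with it. The lever is a smooth dark steel strip with a red rolled edge beside the lane, from lane x = -0.268 to -0.006, reaching from the hinge 45 mm out in +y; shut, it slopes up 25 degrees outwards (this point 60 mm, outer edge 68 mm above the bench). Press it anywhere along it.
- tray: Loose maple tray in the lane, about 0.3 kg: body 164 x 80 mm, rim 20 mm high. Origin: underside centre of the body, 10 mm above the bench; x = push direction. A steel tang 4 mm thick leads back to an upright push plate. Home, the origin is at lane x = 0.136 and the gate drops between body and push plate, over the tang. At the start the front edge is 8 to 35 mm short of the gate.
- push_plate (a point): Middle of the rear face (the one to push) of the tray's steel push plate, 154 mm behind the tray's origin, 46 mm above the bench. The plate is 64 mm wide, 4 mm thick; its top is 62 mm above the bench. It stays on the near side of the gate.
- plate_home (a point): Fixed point where point push_plate is when the tray is fully home.
- blank_a_mid (a point): Centre of the rosewood bridge blank (dark brown bar 152 x 34 x 12 mm) that lies lengthwise in the tray's recess on the lever side; not to be touched.
- blank_b_mid (a point): Centre of the second, equal rosewood blank, in the recess on the other side; not to be touched.
- dot_tube: Bystander: clear tube with a black cap, 38 mm in diameter, 121 mm tall, standing on the bench behind the lane. Origin at its underside; its z axis points up.
- driver: Bystander: stubby screwdriver with an orange and black grip, 108 x 28 mm, lying on the bench in front of the station. Origin at its underside.
- files: Bystander: bundle of nut files, 152 x 21 x 15 mm, lying on the bench behind the lane. Origin at its underside.
- caul: Bystander: small clear pressing plate, 62 x 40 x 10 mm, lying in front of the station. Origin at its underside.
- blue_roll: Bystander: roll of blue tape, 69 mm in diameter, 25 mm high, lying behind the lane. Origin at its underside.
Not all that is in view belongs to the job. What is shaped like the part that bears blank_a_mid but white is not meant.

How it is judged:
By the outcome, as a careful person would: the job done as asked, in the order asked, and still so for the second after the job is handed in, with the robot touching nothing.
It also fails if it takes over 40 s, if anything falls off the work surface, if the arm or the gripper's body presses on something with over 40 N, if the wrist force passes 120 N, or if a joint passes its speed limit or range.

ROBOT

A 6-joint arm with a two-finger parallel gripper is mounted at the origin on a cart in front of the work surface, level with it; the furniture and walls round the work are solid. World frame = base frame: x ahead of the robot, y to its left, z up, the work surface at z = 0. Lengths are in m, angles in degrees, forces in N, time in s.
With the tool pointing down it reaches from about 0.325 to 0.85 m from the base axis. Payload 15.5 kg.
Tool frame: the origin (TCP) lies at the very end of the fingers, on their centre line; the grasp point (between the pads) lies arm.grip_depth behind it (arm.grip_depth is the distance from the TCP to the grasp point, in m); z points along the fingers, y is the direction in which the jaws open and shut (so a half turn about z gives the same grasp; the last joint's range is limited). The gripper opens to 91 mm and grips with 3 to 60 N. Pads are 32 mm wide; open, the fingers measure 118 mm over their backs; the gripper's body (76 mm by 178 mm) begins 60 mm behind the grasp point.
Start: joints at [71.133, 28.281, 77.091, -0, 74.628, -5.472], TCP at [0.145, 0.608, 0.214] pointing down, gripper open.
Joint ranges: [-166.48, 166.48], [-47.26, 123.95], [12.59, 153.08], [-70.14, 250.14], [6.76, 159.57], [-176.63, 176.63]. Speed limits (degrees/s): [108.29, 108.29, 147.25, 172.46, 172.46, 172.46].

INTERFACE

Orientations are given as a 3x3 rotation matrix whose columns are the frame's x, y, z axes.
In Python, from rig import arm gives the robot as it stands. Calls block until the motion is done:
- arm.move_to(position, orientation): joint-space move of the TCP to a pose.
- arm.move_l(position, orientation=None, feed=0.15): straight line of the TCP; orientation=None keeps the orientation; feed is the mean speed in m/s.
- arm.move_joints(angles): joint-space move.
- arm.grip(opening): finger opening in m; the grip force is fixed at half the most; returns when the fingers have stopped.
- arm.sleep(seconds).
- arm.solve_ik(position, orientation): joint angles nearest the present ones, or None.
- arm.snapshot(name): name is "scene" or "side" or "wrist"; returns the picture (400x640x3 uint8, red, green, blue); there is no depth.
- arm.get_calibration(name): a dict with "intrinsics" (3x3 intrinsics, pixels), "cam_to_world" (4x4, takes a point from camera to world coordinates). Camera axes: x right, y down, z forward; pixel columns grow to the right and rows downward; lengths in m; the calibration is good to about 2 mm. The wrist camera is an equidistant fisheye: a pixel r from the principal point sees the ray r / f radians off the axis. A picture is of the moment at which its call begins: read the wrist's pose just before it. get_calibration takes no time and is no camera call; for the wrist camera it gives the pose at the moment of the call.
A pose or a line that the arm cannot do raises arm.Unreachable and nothing moves.
- arm.sign_off(): hands the job in, once; it reports no verdict.
Readings, each from a call of its own:
- arm.current_t(): time.
- arm.current_joint_positions(): joint angles.
- arm.current_dq(): joint speeds.
- arm.current_tau(): joint torques, N m.
- arm.current_ee_pos(): TCP position.
- arm.current_tool_rot(): TCP orientation.
- arm.current_force(): force on the tool from outside, world axes, zero at the start.
- arm.current_torque(): the same for the moment, N m.
- arm.current_width(): finger opening in m.
Only numpy, scipy, OpenCV 4.12 (cv2) and the standard library are available. Lean on these libraries where they do the work, as an engineer would, in place of code of your own. Each camera call takes 0.05 s, during which the arm holds its last target. There are 200 camera calls.

## Working session

There is one attempt and no reset: what is moved stays moved. The work goes in short steps, each a Python script; the robot and the scene stay as the last script left them, time stands still between calls to the robot, and variables do not carry over. Pictures are saved under pics/ and viewed, about 8 in all and at most 12, crops included, and the job is handed in when it is done.

```bash
mkdir -p pics; ls; python3 - <<'E'
from rig import arm
import cv2,numpy as np
for n in("scene","side"):
    im=arm.snapshot(n); cv2.imwrite(f"pics/{n}0.png",im[:,:,::-1])
    c=arm.get_calibration(n); print(n,c["intrinsics"].tolist(),np.round(c["cam_to_world"],4).tolist())
print(arm.grip_depth,arm.current_tool_rot(),arm.current_t())
E
```

```text
pics
scene [[370.41336663351933, 0.0, 323.5581264470084], [0.0, 370.41336663351933, 202.85851493419904], [0.0, 0.0, 1.0]] [[0.4415, -0.6782, 0.5874, -0.0089], [-0.8973, -0.3342, 0.2885, -0.2007], [0.0006, -0.6544, -0.7561, 0.8107], [0.0, 0.0, 0.0, 1.0]]
side [[384.9516465691231, 0.0, 317.164307310696], [0.0, 384.9516465691231, 198.3919261830052], [0.0, 0.0, 1.0]] [[-0.8284, -0.3826, 0.4092, 0.2254], [-0.56, 0.5467, -0.6226, 0.5885], [0.0145, -0.7448, -0.6671, 0.6328], [0.0, 0.0, 0.0, 1.0]]
0.0188 [[-9.72797728e-01  2.31655908e-01 -3.48071922e-04]
 [ 2.31656150e-01  9.72797165e-01 -1.05062821e-03]
 [ 9.52191474e-05 -1.10268174e-03 -9.99999388e-01]] 0.1
```

View pics/scene0.png

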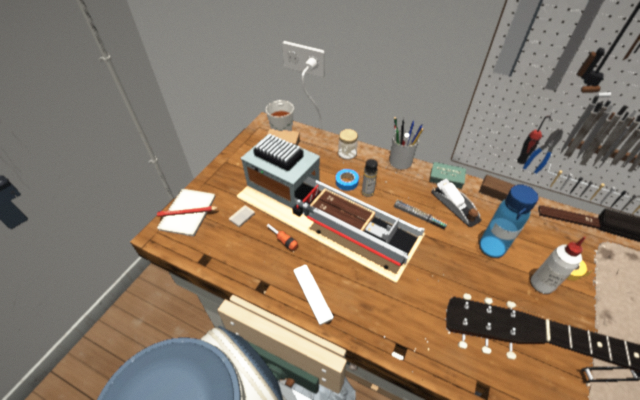

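View pics/side0.png

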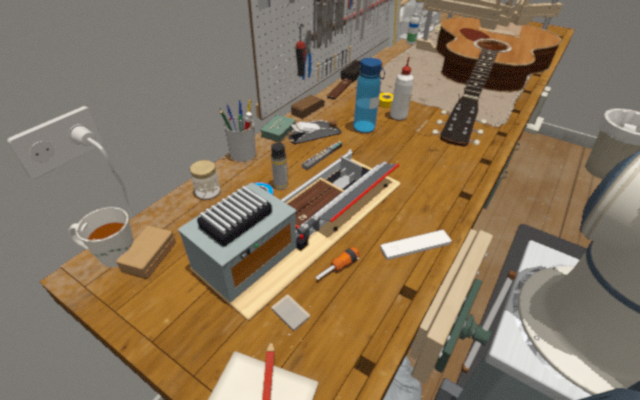

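The scene view shows the station from about (240,190) to (420,270). The hood is at (280,170), the red gate at about (303,205), and the lever with its red edge at (350,240). The white bar at (313,293) is the decoy shaped like a blank, while the dark brown blanks lie in the tray at (340,210). I'll enlarge both views to measure.

```bash
python3 - <<'E'
import cv2
a=cv2.imread("pics/scene0.png")[160:280,280:440]; cv2.imwrite("pics/sc.png",cv2.resize(a,None,fx=5,fy=5,interpolation=cv2.INTER_CUBIC))
a=cv2.imread("pics/side0.png")[145:315,220:410]; cv2.imwrite("pics/si.png",cv2.resize(a,None,fx=3.5,fy=3.5,interpolation=cv2.INTER_CUBIC))
E
```

```text
(no output)
```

View pics/sc.png

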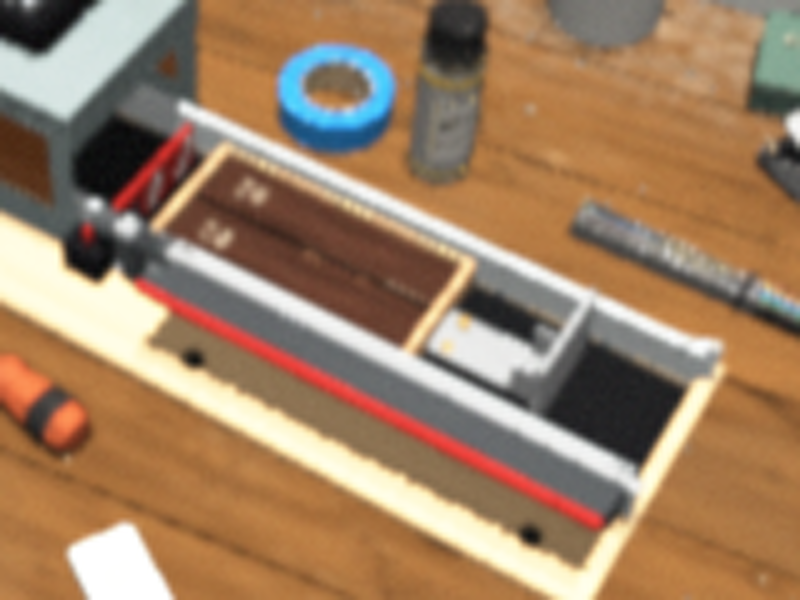

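View pics/si.png

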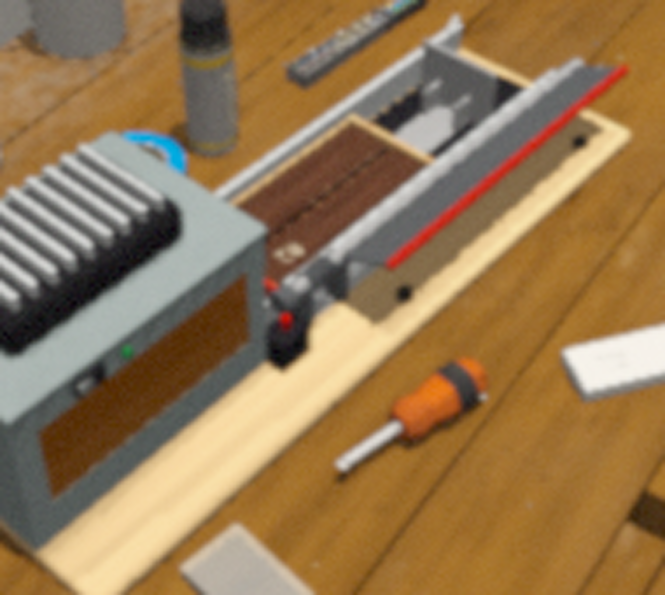

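```bash
cat > h.py <<'E'
import numpy as np
from rig import arm
def proj(c,P):
    K,T=c["intrinsics"],np.array(c["cam_to_world"]); q=(np.atleast_2d(P)-T[:3,3])@T[:3,:3]
    if c.get("fish"):
        r=np.linalg.norm(q[:,:2],axis=1); q=np.c_[q[:,:2]/r[:,None]*np.arctan2(r,q[:,2])[:,None],np.ones(len(q))]
    p=q/q[:,2:]; return p@np.array(K).T[:,:2]
def ray(c,uv):
    K,T=np.array(c["intrinsics"]),np.array(c["cam_to_world"]); d=np.linalg.inv(K)@[*uv,1]
    if c.get("fish"):
        t=np.linalg.norm(d[:2]); d=np.r_[d[:2]/t*np.sin(t),np.cos(t)]
    return T[:3,3],T[:3,:3]@d
def atz(c,uv,z):
    o,d=ray(c,uv); return o+d*(z-o[2])/d[2]
def lane2w(p,L):
    s=np.sin(p[2]);c=np.cos(p[2]);L=np.atleast_2d(L); return np.c_[p[0]+c*L[:,0]-s*L[:,1],p[1]+s*L[:,0]+c*L[:,1],L[:,2]]
E
python3 - <<'E'
from h import *
from scipy.optimize import least_squares
S,D=arm.get_calibration("scene"),arm.get_calibration("side")
L=np.array([[-.268,.0983,.068],[-.006,.0983,.068]])
us=np.array([[400.4,264.4],[307.6,217]]);ud=np.array([[398.6,165],[331.4,220.1]])
f=lambda p:np.r_[(proj(S,lane2w(p,L))-us).ravel(),(proj(D,lane2w(p,L))-ud).ravel()]
best=min((least_squares(f,[.5,.2,y]) for y in(0,1.5,3,-1.5)),key=lambda r:r.cost)
p=best.x;print(p,np.degrees(p[2]),best.fun.round(1)); np.save("p0.npy",p)
for n,c,z in(("tray front far top",(230,148),.03),("tray rear far",(472,265),.03),("plate top far",(592,293),.062),("wall rear far",(718,350),.038),("wall rear near",(637,480),.038),("base rear far",(722,370),.01),("base rear near",(590,600),.01)):
    w=atz(S,(280+c[0]/5,160+c[1]/5),z)-[p[0],p[1],0]; cs,sn=np.cos(p[2]),np.sin(p[2]); print(n,(cs*w[0]+sn*w[1]).round(4),(-sn*w[0]+cs*w[1]).round(4))
print(lane2w(p,[[-.268,0,.04],[-.137,.08,.04],[0,0,.04],[.136,0,.01]]).round(3))
E
```

```text
[0.6074628  0.09458968 1.45115577] 83.14510107924362 [-0.3 -0.2 -0.3 -0.9  0.6 -1.2  0.3  0.2]
tray front far top 0.023 -0.0361
tray rear far -0.1346 -0.0349
plate top far -0.2047 -0.0271
wall rear far -0.2707 -0.0478
wall rear near -0.2689 0.0481
base rear far -0.2743 -0.0592
base rear near -0.2751 0.1043
[[ 0.575 -0.171  0.04 ]
 [ 0.512 -0.032  0.04 ]
 [ 0.607  0.095  0.04 ]
 [ 0.624  0.23   0.01 ]]
```

```bash
cat >> h.py <<'E'
def pose(p,lx,ly,z,flip=1):
    s,c=np.sin(p[2]),np.cos(p[2]); X=flip*np.array([c,s,0]); Z=np.array([0,0,-1.]); Y=np.cross(Z,X)
    return lane2w(p,[lx,ly,z])[0],np.c_[X,Y,Z]
E
python3 - <<'E'
from h import *
import cv2
p=np.load("p0.npy")
c=arm.get_calibration("wrist"); T=np.array(c["cam_to_world"]);R=np.array(arm.current_tool_rot())
print("cam in tool",R.T@(T[:3,3]-arm.current_ee_pos()),(R.T@T[:3,:3]).round(2).tolist())
x=np.array(arm.current_ee_pos());x[2]=.30
arm.move_l(x,feed=.2)
for f in(1,-1): print(f,arm.solve_ik(*pose(p,-.225,.043,.22,f)),arm.solve_ik(*pose(p,-.03,.043,.04,f)),arm.solve_ik(*pose(p,-.242,.043,.04,f)))
print(arm.current_t())
E
```

```text
cam in tool [ 0.0788052   0.0003991  -0.17071507] [[-0.0, -0.96, -0.28], [1.0, -0.0, -0.0], [0.0, -0.28, 0.96]]
1 [-1.91465694e+01  2.20449042e+01  8.70399030e+01 -2.54444375e-14
  7.09151928e+01 -1.22916705e+01] [ 1.05416757e+00  3.64305997e+01  9.53701462e+01 -2.54444375e-14
  4.81992541e+01  7.90906649e+00] [-2.08718844e+01  3.58139755e+01  9.70461529e+01 -2.54444375e-14
  4.71398716e+01 -1.40169855e+01]
-1 [-1.91465694e+01  2.20449042e+01  8.70399030e+01 -2.54444375e-14
  7.09151928e+01  1.67708330e+02] [ 1.05416757e+00  3.64305997e+01  9.53701462e+01 -2.54444375e-14
  4.81992541e+01 -1.72090934e+02] [-2.08718844e+01  3.58139755e+01  9.70461529e+01 -2.54444375e-14
  4.71398716e+01  1.65983014e+02]
0.6833
```

```bash
python3 - <<'E'
from h import *
import cv2
p=np.load("p0.npy")
arm.move_to(*pose(p,-.225,.043,.16))
arm.grip(.075)
c=arm.get_calibration("wrist"); im=arm.snapshot("wrist"); c={k:np.array(v).tolist() if k!="fish" else v for k,v in c.items() if k in("intrinsics","cam_to_world")}
import json; json.dump(c,open("wc.json","w")); print(c["intrinsics"])
cv2.imwrite("pics/w0.png",im[:,:,::-1]); print(arm.current_t(),arm.current_width(),arm.current_force())
D=arm.get_calibration("side")
for z in(.16,.18): 
  for u in((180,225),(265,235)):
    w=atz(D,(220+u[0]/3.5,145+u[1]/3.5),z)-[p[0],p[1],0]; cs,sn=np.cos(p[2]),np.sin(p[2]); print(z,u,cs*w[0]+sn*w[1],-sn*w[0]+cs*w[1])
E
```

```text
[[309.70691628693146, 0.0, 319.37970051480437], [0.0, 309.70691628693146, 202.93780174110663], [0.0, 0.0, 1.0]]
4.15 0.07494276752064273 [ 0.06235086 -0.22389004  0.05026404]
0.16 (180, 225) 0.11763373814872574 0.056081132653154245
0.16 (265, 235) 0.09419425399595356 0.09332052578009477
0.18 (180, 225) 0.13147438672792594 0.07224951701459212
0.18 (265, 235) 0.10902645401215366 0.1079135864898961
```

View pics/w0.png

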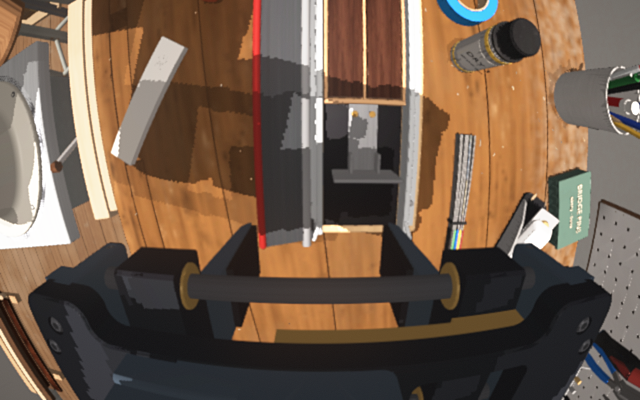

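The wrist view shows the push plate at about (365,177), the lever's red edge ending at (263,243), the tray rear rim at (365,101) and the finger tips at (245,235) and (395,230). I'll zoom in to refine the lane and plate positions.

```bash
python3 - <<'E'
import cv2
a=cv2.imread("pics/w0.png")[85:255,240:440]; cv2.imwrite("pics/wc.png",cv2.resize(a,None,fx=3.5,fy=3.5,interpolation=cv2.INTER_CUBIC))
E
```

```text
(no output)
```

View pics/wc.png

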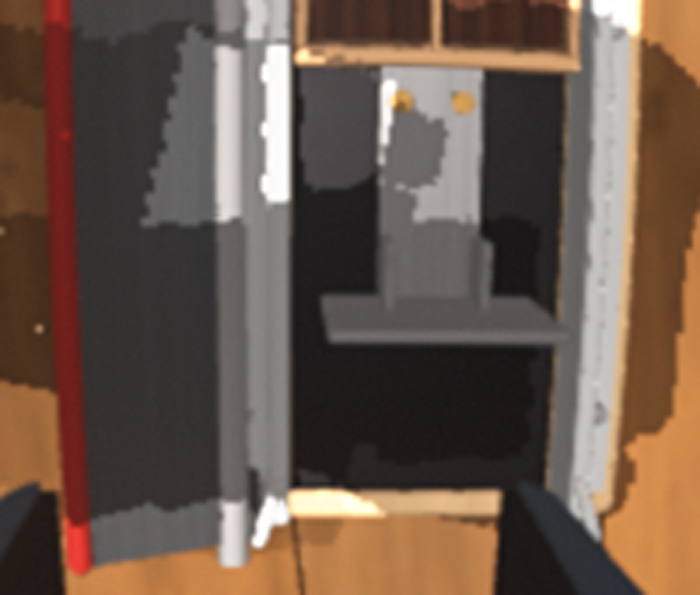

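```bash
python3 - <<'E'
from h import *
import json
p=np.load("p0.npy"); c=json.load(open("wc.json"));c["fish"]=1
cs,sn=np.cos(p[2]),np.sin(p[2])
for n,u,z in(("plate rear top L",(328,343),.062),("plate R",(566,343),.062),("tray rear L",(297,66),.03),("tray rear R",(579,70),.03),("lever rear edge",(78,572),.068),("lever edge fwd",(55,30),.068),("near wall inner top fwd",(291,150),.038),("near wall inner rear",(291,480),.038),("wall far inner top?",(590,150),.038),("wall far inner rear",(572,480),.038),("base rear",(400,515),.01)):
    w=atz(c,(240+u[0]/3.5,85+u[1]/3.5),z)-[p[0],p[1],0]; print(n,(cs*w[0]+sn*w[1]).round(4),(-sn*w[0]+cs*w[1]).round(4))
print(proj(c,np.array([pose(p,-.225,.043+s*.0375,.16)[0] for s in(1,-1)])))
E
```

```text
plate rear top L -0.2055 0.0296
plate R -0.2051 -0.0325
tray rear L -0.1347 0.0371
tray rear R -0.1334 -0.0419
lever rear edge -0.2669 0.0962
lever edge fwd -0.126 0.0961
near wall inner top fwd -0.1577 0.0388
near wall inner rear -0.2511 0.0386
wall far inner top? -0.1557 -0.0435
wall far inner rear -0.2516 -0.0442
base rear -0.2733 0.0034
[[257.27327125 249.46711545]
 [379.37761416 249.50472549]]
```

```bash
cat >> h.py <<'E'
p=np.load("p0.npy"); p[:2]+=-.0015*np.array([-np.sin(p[2]),np.cos(p[2])])
def tp(lx,ly,z,t=np.radians(10)):
    P,R=pose(p,lx,ly,z); X0=R[:,0]; up=np.array([0,0,1.])
    X=np.cos(t)*X0+np.sin(t)*up; Z=np.sin(t)*X0-np.cos(t)*up; return P,np.c_[X,np.cross(Z,X),Z]
def lf():
    f=np.array(arm.current_force()); s,c=np.sin(p[2]),np.cos(p[2]); return np.round([c*f[0]+s*f[1],-s*f[0]+c*f[1],f[2]],2)
E
python3 - <<'E'
from h import *
import cv2
print([arm.solve_ik(*tp(x,.043,z)) is not None for x,z in((-.236,.1),(-.236,.042),(-.03,.042))])
arm.move_to(*tp(-.236,.043,.10)); print(lf())
for z in(.065,.052,.0418):
    arm.move_l(tp(-.236,.043,z)[0],feed=.06); arm.sleep(.1); print(z,lf(),np.round(arm.current_ee_pos(),4),arm.current_t())
s=arm.snapshot("scene")[140:280,230:430]; w=arm.snapshot("side")[120:300,220:420]
cv2.imwrite("pics/press.png",np.vstack([cv2.resize(a,(560,y),interpolation=cv2.INTER_CUBIC)for a,y in((s,300),(w,300))])[:,:,::-1] if 0 else np.hstack([cv2.resize(s,(400,280),interpolation=2),cv2.resize(w,(400,360),interpolation=2)[:280]])[:,:,::-1])
E
```

```text
[True, True, True]
[-0.68  0.09  0.73]
0.065 [-0.7   0.16  0.09] [ 0.5383 -0.1349  0.0653] 5.3417
0.052 [0.49 0.8  2.2 ] [ 0.538  -0.1347  0.052 ] 5.8083
0.0418 [0.19 1.87 3.11] [ 0.538  -0.1347  0.042 ] 6.225
```

View pics/press.png

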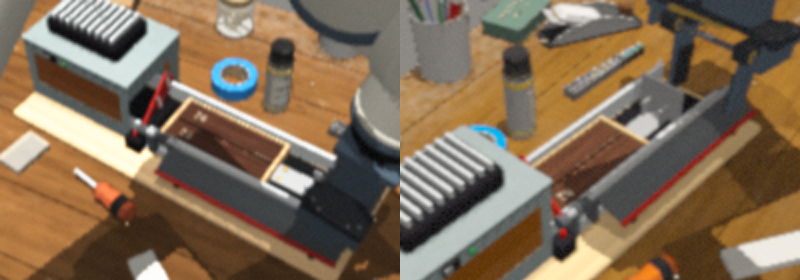

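The lever is down with its red edge low at both ends, the gate is tilted up at (150,95) on the left, and one finger stands in the lane behind the plate. The load is about 3 N, as expected. Now the push.

```bash
python3 - <<'E'
from h import *
import cv2
x=-.236
def go(x,f):
    arm.move_l(tp(x,.043,.0415)[0],feed=f); print(round(x,4),lf(),round(arm.current_t(),2))
go(-.224,.03);go(-.18,.05);go(-.12,.05);go(-.06,.05);go(-.046,.03)
x=-.046
while x<-.028:
    x+=.002; go(x,.02)
    if lf()[0]<-7: break
s=arm.snapshot("scene")[140:280,230:430]; w=arm.snapshot("side")[120:260,220:420]
cv2.imwrite("pics/push.png",np.hstack([cv2.resize(a,(400,280),interpolation=2) for a in(s,w)])[:,:,::-1])
E
```

```text
-0.224 [0.83 1.15 3.32] 6.88
-0.18 [1.07 0.29 3.46] 7.91
-0.12 [-1.29  1.05  4.14] 9.26
-0.06 [-0.41  0.72  3.28] 10.61
-0.046 [0.6  0.16 3.49] 11.22
-0.044 [-2.38  2.    3.5 ] 11.47
-0.042 [-3.26  0.65  2.85] 11.72
-0.04 [-2.34  1.19  3.79] 11.97
-0.038 [-3.9   1.61  3.15] 12.22
-0.036 [-2.44  0.33  2.73] 12.47
-0.034 [-2.09  0.85  3.41] 12.72
-0.032 [-13.16   1.2    3.35] 12.97
```

View pics/push.png

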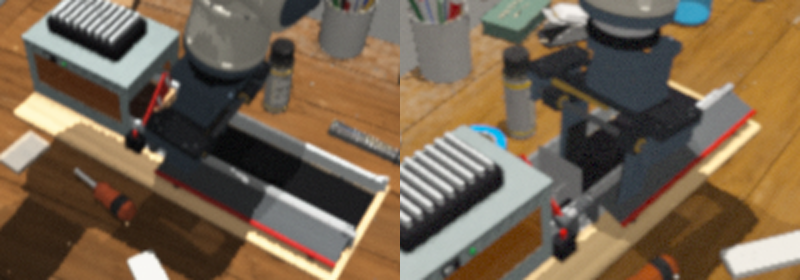

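```bash
python3 - <<'E'
from h import *
import cv2
arm.sleep(.3); print(lf())
arm.move_l(tp(-.038,.043,.0415)[0],feed=.02); print(lf())
arm.move_l(tp(-.040,.043,.085)[0],feed=.05); print(lf())
arm.move_l(tp(-.060,.043,.20)[0],feed=.12)
arm.move_to(*pose(p,-.12,.043,.24)); arm.sleep(.3)
print(lf(),arm.current_t())
w=arm.snapshot("wrist")
import json;c=arm.get_calibration("wrist");json.dump({k:np.array(c[k]).tolist() for k in("intrinsics","cam_to_world")},open("wc2.json","w"))
d=arm.snapshot("side")
cv2.imwrite("pics/end.png",np.hstack([cv2.resize(w[60:260,220:420],(400,400),interpolation=2),cv2.resize(d[140:300,220:380],(400,400),interpolation=2)])[:,:,::-1])
E
```

```text
[-12.66   0.25   3.96]
[0.73 1.95 2.84]
[0.59 0.18 0.11]
[-0.49  0.15 -0.59] 16.6583
```

View pics/end.png

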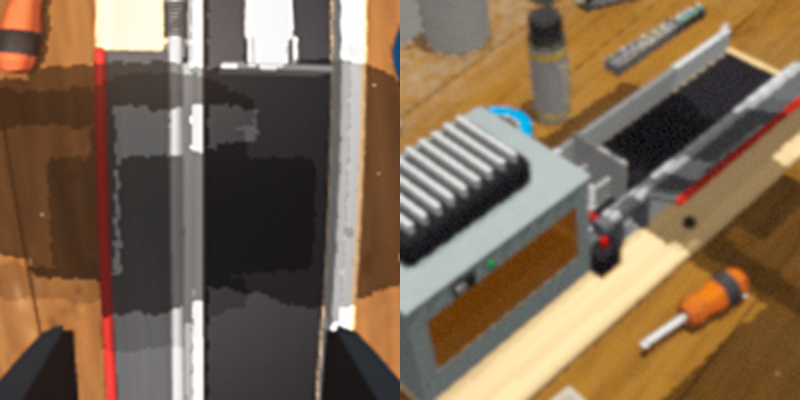

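The plate is at about (275,70) in the left half, close to the lever's front end, and the lever's red edge is up again. I'll measure the plate and check the gate in the scene view.

```bash
python3 - <<'E'
from h import *
import json,cv2
c=json.load(open("wc2.json"));c["fish"]=1
cs,sn=np.cos(p[2]),np.sin(p[2])
for n,u,z in(("plateL",(222,71),.062),("plateR",(331,71),.062),("lever front edge",(98,50),.068),("lever mid edge",(105,250),.068)):
    w=atz(c,(220+u[0]/2,60+u[1]/2),z)-[p[0],p[1],0]; print(n,(cs*w[0]+sn*w[1]).round(4),(-sn*w[0]+cs*w[1]).round(4))
s=arm.snapshot("scene");s0=cv2.imread("pics/scene0.png")[:,:,::-1]
w=arm.snapshot("wrist")
cv2.imwrite("pics/fin.png",np.hstack([cv2.resize(s[165:245,270:350],(400,400),interpolation=2),cv2.resize(w[0:120,270:390],(400,400),interpolation=2)])[:,:,::-1])
E
```

```text
plateL -0.0185 0.03
plateR -0.0167 -0.0312
lever front edge -0.006 0.0979
lever mid edge -0.119 0.0964
```

View pics/fin.png

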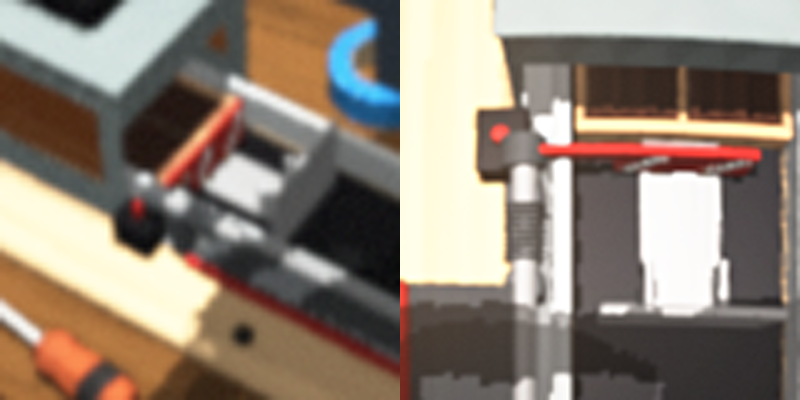

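The gate (red bar at y≈152, right half) is shut over the tang, between the tray's rear rim (y≈128) and the push plate (y≈312). The plate measures at lane x ≈ -0.0176, against -0.018 for home. The robot is clear, so I'm handing in.

```bash
python3 -c "
from rig import arm
print(arm.current_t(),arm.current_force()); arm.sign_off()"
```

```text
16.8583 [-0.77375381  0.245897    0.21029489]
the job is handed in; nothing more can be done
```

The tray is home against the end stop and the gate is shut behind it; I handed the job in at 16.9 s of the 40 s allowed.

I pressed the lever with one fingertip (about 3 N) and held it down while the other fingertip pushed the steel plate about 0.19 m along the lane. At the stop the push force jumped to 13 N. I then backed off 6 mm and lifted clear, so the gate closed.

- **Tray:** the push plate measured at lane x of about -0.0176, against -0.018 for home, which is within measuring error.
- **Gate:** the last pictures show it shut over the tang, between the tray body and the push plate, with the lever back up.
- **Robot:** it was touching nothing, with force readings under 1 N.
- **Bystanders:** the ones in the last pictures looked unmoved. I did not measure any of them.
- **Disagreement:** the wrist camera and the two fixed cameras differed by about 2.5 mm across the lane. I used a value in between, and the push went through without trouble.
- **Not measured:** I judged how far the gate was open during the push from the fingertip height (about 0.7 rad) and the pictures, not from a joint reading.

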